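# Pop the battery hatch of the logger with the amber lamp

## Task

The climate logger with the amber lamp needs new batteries: open its battery hatch by pressing the front end of the hatch gently all the way down once, so that its push-push latch lets go, and let the hatch spring up by itself. Back off and watch for a few seconds that it stays open, without pressing it again. Only press, do not grip or lift anything, keep both loggers where they are, and leave the logger with the green lamp and the things lying round about alone.

Things in the scene. Friction and masses are not known exactly. Their poses are not given: they have to be found in the camera images.
- amber_logger: white climate logger with the AMBER lamp, 140 (x) x 100 (y) x 60 (height) mm, 0.9 kg, standing loose on rubber feet. Origin: centre of its underside; z up, its own -x side is the front (lamp and display on top of the front third). Behind them a grey battery hatch, 80 mm long in x and 66 mm wide in y, lies about flush in the top (case top 60 mm), its upper face 61 mm above the table; it spans x = -22 mm (free front end) to +58 mm (hinge, axis along y, 57 mm high)
- amber_logger_press (a point): where to press the amber logger's hatch: centre of the black dot on the hatch's upper face, 14 mm behind its free front end, 66 mm from the hinge; it moves with the hatch, which is flat for 30 mm either side in y
- amber_logger_lamp (a point): top of the amber lamp, a dome 16 mm across, 46 mm ahead of the logger's centre and 31 mm to its left (+y)
- amber_logger_hatch (a joint): angle of the amber logger's hatch: about 0.015 latched shut (front end about 1 mm proud), smaller and negative when pressed in (it must go past about -0.075; end stop at about -0.1, that is 7.5 mm below the latched height at the dot), then, once let go, it springs up to its stop at 0.7 in about half a second. A press on the dot takes 3 to 4 N all the way; it goes hard at the end stop. A second full press would latch it shut again
- amber_logger_follower (a joint): hidden slide of the amber logger's latch, in m along the logger's y: 0 while latched, about +0.007 to +0.0085 at the end of the opening press, near 0 again with the hatch up; it goes below -0.005 only when the open hatch is pressed shut again
- green_logger: the same logger with a GREEN lamp; same sizes and origin. It stays as it is
- green_logger_lamp (a point): top of the green lamp, placed as on the amber logger
- green_logger_hatch (a joint): angle of the green logger's hatch, about 0.015 latched shut; it stays shut
- vial_2: sample vial with blue cap, 28 mm across, 52 mm high, origin at the centre of its underside; stands in front of the loggers
- loupe: black stand loupe, 38 mm across, 20 mm high, origin at the centre of its underside; behind the loggers
- varnish_bottle: small clear bottle with white cap, 30 mm across, 69 mm high, origin at the centre of its underside; to the left
- sherd_b1: brown pottery sherd, 80 x 66 x 16 mm, origin at the centre of its underside; to the right
Mind the look-alikes: they are no part of the job. What is shaped like the amber_logger but blue or turquoise is not meant.

How it is judged:
By the outcome, as a careful person would: the job done as asked, in the order asked, and still so for the second after the job is handed in, with the robot touching nothing.
It also fails if it takes over 32 s, if anything falls off the work surface, if the arm or the gripper's body presses on something with over 40 N, if the wrist force passes 120 N, or if a joint passes its speed limit or range.

## Robot

A 6-joint arm with a two-finger parallel gripper is mounted at the origin on a cart in front of the work surface, level with it; the furniture and walls round the work are solid. World frame = base frame: x ahead of the robot, y to its left, z up, the work surface at z = 0. Lengths are in m, angles in rad, forces in N, time in s.
With the tool pointing down it reaches from about 0.4 to 0.925 m from the base axis. Payload 3.4 kg.
Tool frame: the origin (TCP) lies midway between the tips of the shut fingers; the grasp point (between the pads) lies env.grasp_offset behind it (env.grasp_offset is the distance from the TCP to the grasp point, in m); x points along the fingers, z is the direction in which the jaws open and shut, and the axes are right-handed (so a half turn about x gives the same grasp; the last joint's range is limited). The gripper opens to 85 mm and grips with 20 to 120 N. Pads are 22 mm wide; open, the fingers measure 114 mm over their backs; the gripper's body (76 mm by 85 mm) begins 54 mm behind the grasp point. The pads swing forward as they close: fully open they stand 13 mm farther back than shut.
Start: joints at [1.04, 0.307, 1.506, -0, 1.328, -0.073], TCP at [0.254, 0.516, 0.231] pointing down, gripper open.
Joint ranges: [-3.12, 3.12], [-1.05, 2.28], [0.14, 2.33], [-1.42, 4.57], [0.1, 2.73], [-2.68, 2.68]. Speed limits (rad/s): [2.57, 2.57, 3.14, 3.14, 3.14, 3.14].

## Interface

Orientations are given as a rotation vector (axis times angle).
In Python, from rig import env, cams gives the robot as it stands. The module is installed in compiled form; this text tells all that it offers.
- The arm moves only by the tool apply_moves, never from a script. Its argument "moves" is a list of rows, each a list of 4 numbers: the shift along the tool's x, y, z in m, then the turn about the tool's x in degrees. In form: [[x, y, z, yaw], ...]. A call has exactly 5 rows; each row is the pose to reach, as a shift and turn from the pose commanded when the call began, along the tool's axes at that moment; what a row does not reach only later rows make up. A row lasts 1/8 s, in which the tool goes at most 62.5 mm and 10.7 degrees, less where a joint would pass 70% of its speed; a pose out of reach is approached as far as the arm can. A call with a gripper value outside its range is refused whole. "hand" is the gripper command: -1 is fully open, 1 is shut, values between are in proportion, set as the call begins (left out, the last holds). The fingers move at their own pace and stop on an object; "newtons" is the grip in N (left out, the last holds). Time passes only in rows, so rows that repeat a pose let the fingers close, or fill a call up. It gives the time, the measured TCP pose, the force and the opening at its end, in the units of the state.
- env.sense(): the state, without advancing time (a new reading comes with each control period).
- cams.snapshot(name): name is "side" or "top" or "wrist"; returns the picture (400x640x3 uint8, blue, green, red); there is no depth.
- cams.camera_params(name): a dict with "intrinsics" (3x3 intrinsics, pixels), "world_to_cam" (4x4, takes a point from world to camera coordinates). Camera axes: x right, y up, looking along -z (the intrinsics and any distortion apply to the point x, -y, -z); pixel columns grow to the right and rows downward; lengths in m; the calibration is good to about 2 mm. The wrist camera is an equidistant fisheye: a pixel r from the principal point sees the ray r / f radians off the axis. A picture is of the moment at which its call begins: read the wrist's pose just before it. camera_params takes no time and is no camera call; for the wrist camera it gives the pose at the moment of the call.
- env.close_job(): hands the job in, once; it reports no verdict.
The state is a dict: "time_s": time; "joint_pos": joint angles; "dq": joint speeds; "joint_efforts": joint torques, N m; "position": TCP position; "ee_rot": TCP orientation; "wrist_force": force on the tool from outside, world axes, zero at the start; "torque": the same for the moment, N m; "finger_gap": opening from 0.0 (shut) to 1.0 (fully open).
Only numpy, scipy, OpenCV 4.12 (cv2) and the standard library are available. Lean on these libraries where they do the work, as an engineer would, in place of code of your own. Each camera call takes 0.05 s, during which the arm holds its last target.

## Working session

There is one attempt and no reset: what is moved stays moved. The work goes in short steps, Python scripts to look and compute and a tool call to move; the robot and the scene stay as the last step left them, time stands still between calls to the robot, and variables do not carry over. Pictures are saved under pics/ and viewed, and the job is handed in when it is done.

Besides the shell and the picture viewer there is one more tool, called after "Emit:" as name([rows], argument=value, ...), one row to a line, values as JSON. apply_moves: Moves the arm, as the interface text tells. Its arguments: {"type":"object","properties":{"moves":{"type":"array","items":{"type":"array","items":{"type":"number"}}},"hand":{"type":"number"},"newtons":{"type":"number"}},"required":["moves"]}

```bash
mkdir -p pics
python3 - <<'E'
from rig import env,cams
import cv2
s=env.sense()
for k,v in s.items(): print(k,v)
print(env.grasp_offset)
for n in ["top","side"]:
    p=cams.camera_params(n); print(n,p)
    cv2.imwrite(f"pics/{n}0.png",cams.snapshot(n))
E
```

```text
time_s 0.0
joint_pos [ 1.04052720e+00  3.07567289e-01  1.50768400e+00 -3.32767366e-05
  1.32841769e+00 -7.35094984e-02]
dq [-0.00117501  0.00089959  0.00037173  0.00224222  0.00033085  0.00024336]
joint_efforts [-2.00304567e-03 -4.57554781e+01 -2.51910675e+01 -1.47887658e-05
  1.31352883e-02  1.54685250e-05]
position [0.25327582 0.51542009 0.23038033]
ee_rot [-0.86757031  1.39318186  0.86594086]
wrist_force [-0.5909716  -0.35259421 -0.50164975]
torque [ 0.05046365 -0.00461615  0.01944548]
finger_gap 0.999286428439628
0.0187
top {'intrinsics': array([[409.11449085,   0.        , 322.84595837],
       [  0.        , 409.11449085, 198.73757909],
       [  0.        ,   0.        ,   1.        ]]), 'world_to_cam': array([[ 0.01461286, -0.99984394,  0.00992773, -0.03283461],
       [ 0.98365866,  0.0161568 ,  0.17931704, -0.55384752],
       [-0.17944945,  0.00714516,  0.98374125, -1.02134802],
       [ 0.        ,  0.        ,  0.        ,  1.        ]])}
side {'intrinsics': array([[423.35605114,   0.        , 315.86347214],
       [  0.        , 423.35605114, 203.72069332],
       [  0.        ,   0.        ,   1.        ]]), 'world_to_cam': array([[-0.97098215, -0.23855594,  0.01687401,  0.55508634],
       [ 0.1515808 , -0.55932548,  0.81497133, -0.13904555],
       [-0.18497819,  0.79388039,  0.57925556, -1.09503225],
       [ 0.        ,  0.        ,  0.        ,  1.        ]])}
```

View pics/top0.png

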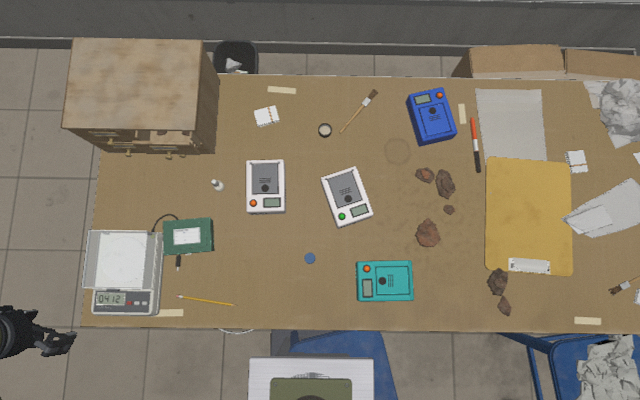

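View pics/side0.png

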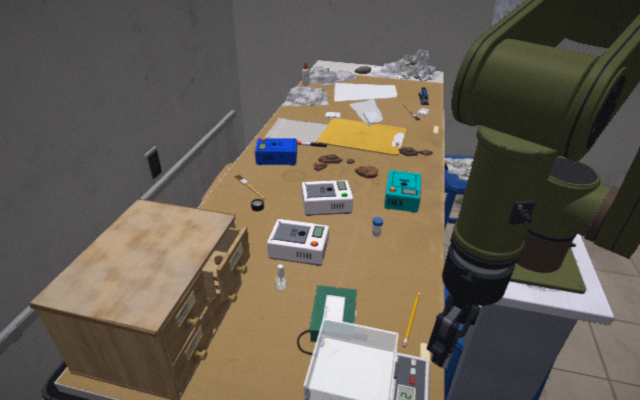

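The top picture shows the amber-lamp logger at about (266,187), with the lamp at (253,203). The green-lamp logger is at about (347,196). I'll zoom in and measure.

```bash
cat > h.py <<'E'
import numpy as np, cv2
def ray(p,uv):
    K=p['intrinsics'];W=p['world_to_cam'];R=W[:3,:3];t=W[:3,3]
    d=np.array([(uv[0]-K[0,2])/K[0,0],-(uv[1]-K[1,2])/K[1,1],-1.])
    return -R.T@t, R.T@d
def onplane(p,uv,z):
    o,d=ray(p,uv); return o+d*(z-o[2])/d[2]
def proj(p,X):
    K=p['intrinsics'];W=p['world_to_cam'];c=W[:3,:3]@np.array(X)+W[:3,3]
    return np.array([K[0,0]*c[0]/-c[2]+K[0,2],K[1,1]*-c[1]/-c[2]+K[1,2]])
def tri(p1,u1,p2,u2):
    A=[];b=[]
    o1,d1=ray(p1,u1);o2,d2=ray(p2,u2)
    s=np.linalg.lstsq(np.c_[d1,-d2],o2-o1,rcond=None)[0]
    a=o1+s[0]*d1;c=o2+s[1]*d2
    return (a+c)/2,np.linalg.norm(a-c)
E
python3 - <<'E'
from h import *
from rig import cams
t=cv2.imread('pics/top0.png');s=cv2.imread('pics/side0.png')
pt=cams.camera_params('top');ps=cams.camera_params('side')
a=cv2.resize(t[150:225,235:305],None,fx=7,fy=7,interpolation=cv2.INTER_NEAREST)
cv2.imwrite('pics/zt.png',a)
a=cv2.resize(s[210:270,260:340],None,fx=8,fy=8,interpolation=cv2.INTER_NEAREST);cv2.imwrite('pics/zs.png',a)
def blobs(img,lo,hi,roi):
    h=cv2.cvtColor(img,cv2.COLOR_BGR2HSV);m=cv2.inRange(h,lo,hi)
    M=np.zeros_like(m);x0,x1,y0,y1=roi;M[y0:y1,x0:x1]=m[y0:y1,x0:x1]
    n,l,st,c=cv2.connectedComponentsWithStats(M)
    return [(st[i,4],st[i,:4].tolist(),c[i].round(2).tolist()) for i in range(1,n) if st[i,4]>5]
lt=blobs(t,(3,140,120),(22,255,255),(240,290,155,220));ls=blobs(s,(3,140,120),(22,255,255),(260,340,210,270))
print(lt,ls)
dt=blobs(t,(0,0,0),(180,255,60),(240,290,155,220));ds=blobs(s,(0,0,0),(180,255,60),(260,340,210,270))
print(dt,ds)
wt=blobs(t,(0,0,150),(180,40,255),(240,292,150,220));print(wt)
m=cv2.inRange(cv2.cvtColor(t,cv2.COLOR_BGR2HSV),(0,0,150),(180,40,255))[150:220,240:292]
c=max(cv2.findContours(m,cv2.RETR_EXTERNAL,cv2.CHAIN_APPROX_NONE)[0],key=cv2.contourArea)
print(cv2.minAreaRect(c))
E
```

```text
[(np.int32(27), [250, 200, 6, 6], [252.74, 202.41])] [(np.int32(18), [311, 242, 6, 4], [313.78, 243.22])]
[] [(np.int32(23), [299, 231, 6, 5], [301.43, 233.09])]
[(np.int32(958), [246, 159, 39, 53], [264.18, 187.48])]
((25.0, 35.0), (52.0, 38.0), 90.0)
```

View pics/zt.png

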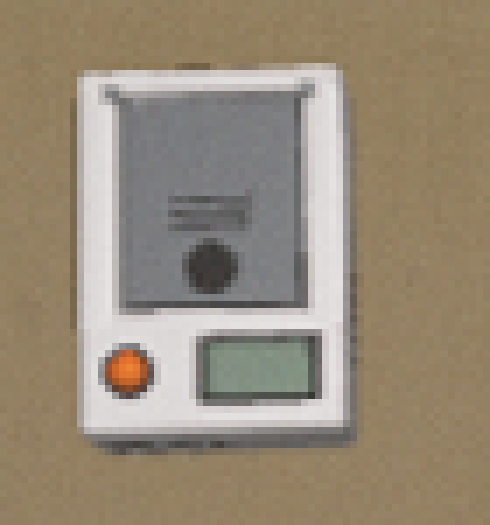

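View pics/zs.png

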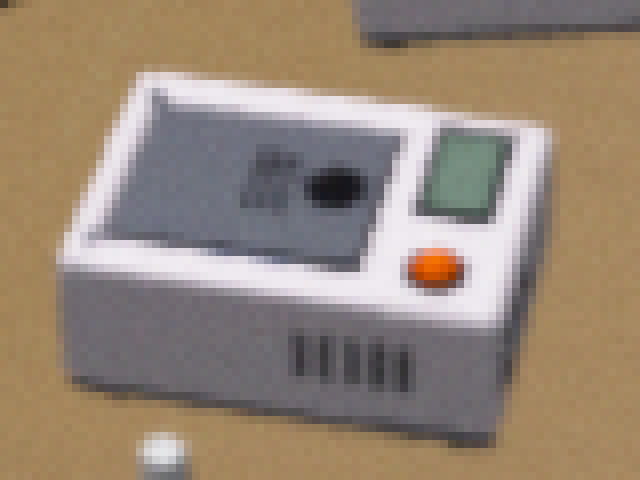

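The zooms show the dot at top (264.5,187.6) and side (301.4,233.1). The lamp is at top (252.7,202.4) and side (313.8,243.2).

Run:
```python
from h import *
from rig import cams,env
from scipy.spatial.transform import Rotation as Ro
t=cv2.imread('pics/top0.png')
pt=cams.camera_params('top');ps=cams.camera_params('side')
g=cv2.cvtColor(t,cv2.COLOR_BGR2GRAY).astype(float)[182:194,258:272]
w=np.clip(95-g,0,None);w[:, :2]=0
yy,xx=np.mgrid[182:194,258:272];
print(np.round(g).astype(int))
d=(264.5,187.6)
print('dot tri',tri(pt,d,ps,(301.43,233.09)),'plane',onplane(pt,d,.061),onplane(ps,(301.43,233.09),.061))
l=(252.74,202.41);print('lamp',tri(pt,l,ps,(313.78,243.22)),onplane(pt,l,.066),onplane(ps,(313.78,243.22),.066))
# case top corners from zoom
for c in [(80,72),(342,68),(352,428),(84,430)]: print(onplane(pt,(c[0]/7+234.5,c[1]/7+149.5),.06))
# hatch corners
for c in [(110,92),(304,88),(305,303),(120,306)]: print('h',onplane(pt,(c[0]/7+234.5,c[1]/7+149.5),.061))
s=env.sense();print(Ro.from_rotvec(s['ee_rot']).as_matrix().round(3))
```

```text
[[122 105  95  91  92  90  89 102 108 106 108 102 117 129]
 [124 120 121 119 119 122 122 124 126 123 121 122 125 131]
 [123 127 123 129 130 113  89  87 110 127 128 126 130 126]
 [126 126 127 128 107  70  64  55  69  92 123 132 129 127]
 [126 129 129 107  72  57  63  60  59  65  92 118 129 126]
 [127 125 125  90  59  60  60  58  58  62  78 118 130 125]
 [126 126 129  90  55  60  59  62  61  59  69 116 126 125]
 [126 123 128 104  67  53  61  61  63  55  89 123 130 128]
 [125 126 125 116  77  56  63  57  59  74 114 126 129 132]
 [125 127 125 123 108  81  69  63  78 113 128 126 127 131]
 [125 124 125 128 131 129 128 125 127 131 132 133 135 127]
 [ 80  83  78  77  80  77  78  71  72  73  72  72  76  73]]
dot tri (array([0.57904307, 0.12810887, 0.06026576]), np.float64(0.0007716270671362486)) plane [0.57928271 0.12805229 0.061     ] [0.57840125 0.12903419 0.061     ]
lamp (array([0.53966458, 0.15703553, 0.05953396]), np.float64(0.0005759269185932244)) [0.53885456 0.15599077 0.066     ] [0.53763561 0.16437872 0.066     ]
[0.65352482 0.18007178 0.06      ]
[0.65680061 0.08157768 0.06      ]
[0.51969084 0.07351943 0.06      ]
[0.5173578  0.17202544 0.06      ]
h [0.64567378 0.16825941 0.061     ]
h [0.64848997 0.095511   0.061     ]
h [0.56612295 0.09231566 0.061     ]
h [0.56385517 0.16075936 0.061     ]
[[-0.001 -0.897  0.441]
 [-0.002  0.441  0.897]
 [-1.     0.    -0.002]]
```

Triangulation puts the dot at (0.579, 0.128, 0.0603), which agrees with the given 0.061 height. The logger's yaw is about 3.4° and its case edges measure about 137 x 99 mm, close to nominal. I'll shut the gripper and move across at the current height, turning the jaw axis onto the logger's y.

Emit:
apply_moves([
  [0,-0.046,-0.02,-6],
  [0,-0.092,-0.04,-12],
  [0,-0.138,-0.06,-18],
  [0,-0.184,-0.08,-24],
  [0,-0.23,-0.1,-30],
], hand=1, newtons=20)

```text
time_s: 0.72
position: [0.4166, 0.3234, 0.231]
ee_rot: [-1.261, 1.176, 1.261]
wrist_force: [0.1, 0.0, -0.8]
finger_gap: 0.003
```

```bash
cat > rem.py <<'E'
import sys
from h import *
from rig import env
from scipy.spatial.transform import Rotation as Ro
s=env.sense();R=Ro.from_rotvec(s['ee_rot']).as_matrix()
T=np.array([float(v) for v in sys.argv[1:4]])
print(s['time_s'],s['position'].round(4),s['wrist_force'].round(2),'zdir deg',np.degrees(np.arctan2(R[1,2],R[0,2])).round(2),'x',R[:,0].round(4))
print('tool shift',(R.T@(T-s['position'])).round(4))
E
python3 rem.py .579 .128 .12
```

```text
0.725 [0.4166 0.3234 0.231 ] [ 0.12  0.03 -0.82] zdir deg 94.04 x [-5.e-04 -3.e-04 -1.e+00]
tool shift [ 0.1109 -0.1483 -0.2063]
```

Emit:
apply_moves([
  [0.01,-0.03,-0.041,0],
  [0.03,-0.06,-0.082,0],
  [0.055,-0.09,-0.124,0],
  [0.08,-0.119,-0.165,0],
  [0.111,-0.148,-0.206,0],
])

```text
time_s: 1.35
position: [0.5786, 0.1278, 0.1196]
ee_rot: [-1.258, 1.176, 1.258]
wrist_force: [1.3, 0.0, -0.1]
finger_gap: -0.004
```

Emit:
apply_moves([
  [0,0,0,0],
  [0,0,0,0],
  [0,0,0,0],
  [0,0,0,0],
  [0,0,0,0],
])

```text
time_s: 1.98
position: [0.5772, 0.13, 0.121]
ee_rot: [-1.26, 1.175, 1.258]
wrist_force: [-0.4, 0.7, -0.1]
finger_gap: 0.0
```

```bash
python3 rem.py .579 .128 .061
python3 - <<'E'
from h import *
from rig import cams
p=cams.camera_params('wrist');w=cams.snapshot('wrist');cv2.imwrite('pics/w1.png',w)
s=cams.snapshot('side');cv2.imwrite('pics/s1.png',cv2.resize(s[180:280,230:370],None,fx=5,fy=5))
# predicted dot
W=p['world_to_cam'];K=p['intrinsics'];X=W[:3,:3]@np.array([.579,.128,.061])+W[:3,3]
v=np.array([X[0],-X[1],-X[2]]);r=np.hypot(v[0],v[1]);th=np.arctan2(r,v[2])
print(K,K[0,2]+K[0,0]*th*v[0]/r,K[1,2]+K[1,1]*th*v[1]/r)
E
```

```text
1.975 [0.5772 0.13   0.121 ] [-0.42  0.71 -0.13] zdir deg 93.9 x [ 1.1e-03  2.0e-04 -1.0e+00]
tool shift [ 0.06   -0.0016 -0.0021]
[[309.70691629   0.         323.41452907]
 [  0.         309.70691629 204.75300545]
 [  0.           0.           1.        ]] 322.0544060995979 223.84006653428503
```

View pics/w1.png

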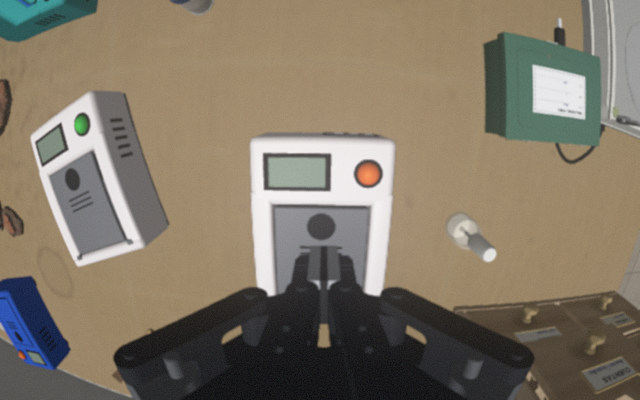

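View pics/s1.png

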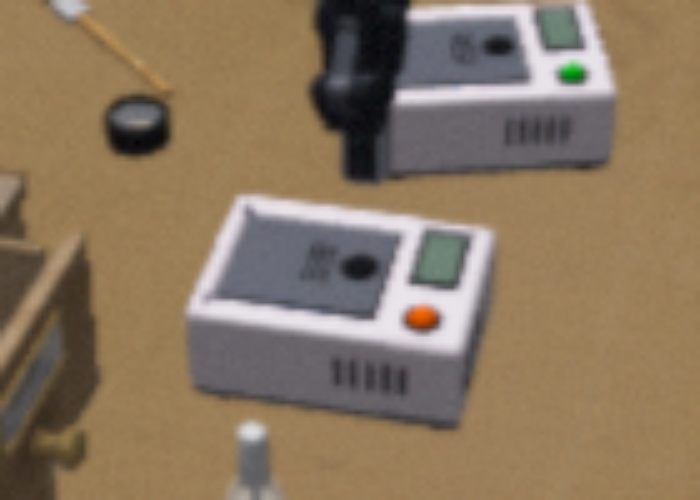

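The wrist view shows the dot at (321,226) against a predicted (322,224), so the two agree within about 1.5 mm. The hatch is shut. I'll descend to just above the dot.

Emit:
apply_moves([
  [0.015,-0.001,-0.001,0],
  [0.03,-0.001,-0.001,0],
  [0.042,-0.001,-0.001,0],
  [0.05,-0.001,-0.001,0],
  [0.053,-0.001,-0.001,0],
])

```text
time_s: 2.7
position: [0.578, 0.1281, 0.0663]
ee_rot: [-1.258, 1.178, 1.259]
wrist_force: [-1.0, 0.6, 0.1]
finger_gap: 0.0
```

```bash
python3 rem.py .579 .128 .061
python3 - <<'E'
from h import *
from rig import cams
w=cams.snapshot('wrist');cv2.imwrite('pics/w2.png',cv2.resize(w[130:300,240:410],None,fx=3,fy=3))
s=cams.snapshot('side');cv2.imwrite('pics/s2.png',cv2.resize(s[180:280,230:370],None,fx=5,fy=5))
E
python3 rem.py .579 .128 .061
```

```text
2.7 [0.578  0.1281 0.0663] [-1.02  0.64  0.08] zdir deg 93.82 x [-1.4e-03 -2.0e-04 -1.0e+00]
tool shift [ 0.0053 -0.001  -0.0002]
2.8 [0.5784 0.1282 0.0669] [ 0.08  0.08 -0.13] zdir deg 93.82 x [-5.e-04 -1.e-04 -1.e+00]
tool shift [ 0.0059 -0.0006 -0.0003]
```

View pics/w2.png

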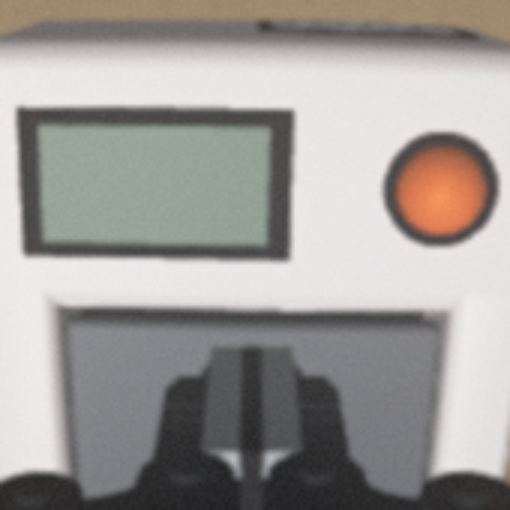

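View pics/s2.png

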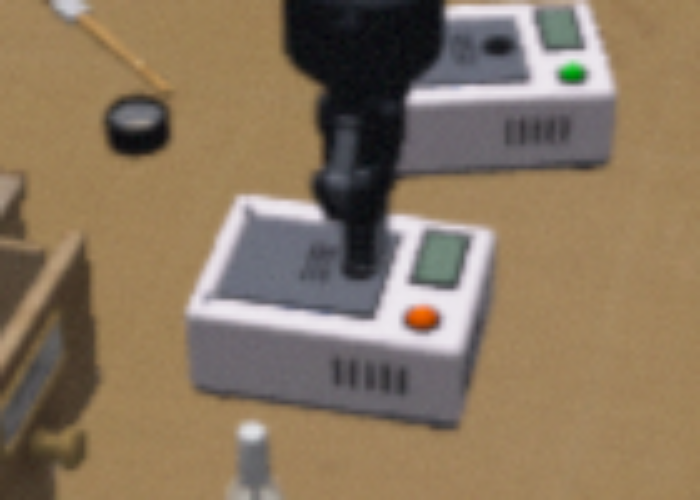

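The fingertips cover the dot, sit inside the hatch outline and clear the front frame. I'll press slowly.

Emit:
apply_moves([
  [0.002,0,0,0],
  [0.004,0,0,0],
  [0.0055,0,0,0],
  [0.007,0,0,0],
  [0.0085,0,0,0],
])

```text
time_s: 3.42
position: [0.5784, 0.1283, 0.0591]
ee_rot: [-1.258, 1.177, 1.258]
wrist_force: [-1.4, -0.0, 3.6]
finger_gap: 0.003
```

Emit:
apply_moves([
  [0.001,0,0,0],
  [0.002,0,0,0],
  [0.003,0,0,0],
  [0.004,0,0,0],
  [0.0045,0,0,0],
])

```text
time_s: 4.05
position: [0.5785, 0.1283, 0.0543]
ee_rot: [-1.258, 1.177, 1.258]
wrist_force: [0.0, -0.9, 5.9]
finger_gap: -0.002
```

Emit:
apply_moves([
  [0.0003,0,0,0],
  [0.0006,0,0,0],
  [0.0009,0,0,0],
  [0.0012,0,0,0],
  [0.0012,0,0,0],
])

```text
time_s: 4.68
position: [0.5785, 0.1283, 0.054]
ee_rot: [-1.258, 1.176, 1.258]
wrist_force: [-3.2, -0.5, 10.4]
finger_gap: -0.003
```

The force rose to 10 N with almost no further travel, so the hatch is on its end stop at about 7 mm of depth. I'll back off straight up, smoothly.

Emit:
apply_moves([
  [-0.02,0,0,0],
  [-0.06,0,0,0],
  [-0.11,0,0,0],
  [-0.15,0,0,0],
  [-0.17,0,0,0],
])

```text
time_s: 5.3
position: [0.5798, 0.1284, 0.2255]
ee_rot: [-1.26, 1.174, 1.255]
wrist_force: [0.2, -1.2, 0.0]
finger_gap: -0.003
```

Emit:
apply_moves([
  [0,0,0,0],
  [0,0,0,0],
  [0,0,0,0],
  [0,0,0,0],
  [0,0,0,0],
])

```text
time_s: 5.92
position: [0.5782, 0.1282, 0.2224]
ee_rot: [-1.258, 1.178, 1.259]
wrist_force: [-0.3, 0.2, 0.0]
finger_gap: 0.0
```

```bash
python3 rem.py .579 .128 .061
python3 - <<'E'
from h import *
from rig import cams
w=cams.snapshot('wrist');cv2.imwrite('pics/w3.png',w)
s=cams.snapshot('side');cv2.imwrite('pics/s3r.png',s);cv2.imwrite('pics/s3.png',cv2.resize(s[180:280,230:370],None,fx=5,fy=5))
E
```

```text
5.925 [0.5782 0.1282 0.2224] [-0.3   0.18  0.04] zdir deg 93.82 x [-1.1e-03 -2.0e-04 -1.0e+00]
tool shift [ 0.1614 -0.0009 -0.0002]
```

View pics/s3.png

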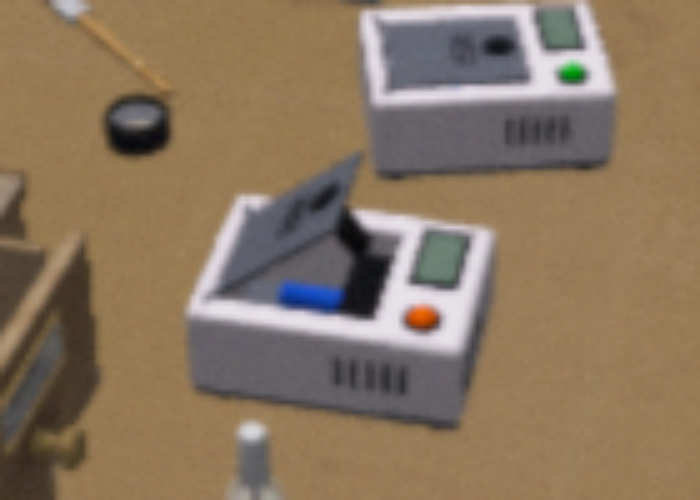

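View pics/w3.png

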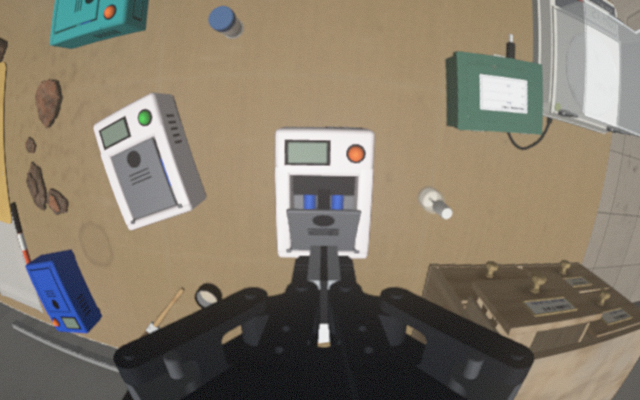

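The hatch is open: in the side zoom the tip is at (360,155) with the batteries visible below. The logger hasn't moved. I'll wait about 3 s and look again.

Emit:
apply_moves([
  [0,0,0,0],
  [0,0,0,0],
  [0,0,0,0],
  [0,0,0,0],
  [0,0,0,0],
])

```text
time_s: 6.65
position: [0.5784, 0.1283, 0.2231]
ee_rot: [-1.258, 1.177, 1.258]
wrist_force: [-0.8, -0.3, -1.1]
finger_gap: 0.001
```

Emit:
apply_moves([
  [0,0,0,0],
  [0,0,0,0],
  [0,0,0,0],
  [0,0,0,0],
  [0,0,0,0],
])

```text
time_s: 7.28
position: [0.5784, 0.1282, 0.2231]
ee_rot: [-1.258, 1.177, 1.258]
wrist_force: [0.1, -0.7, -0.5]
finger_gap: 0.001
```

Emit:
apply_moves([
  [0,0,0,0],
  [0,0,0,0],
  [0,0,0,0],
  [0,0,0,0],
  [0,0,0,0],
])

```text
time_s: 7.9
position: [0.5784, 0.1283, 0.2231]
ee_rot: [-1.258, 1.177, 1.258]
wrist_force: [0.5, 0.2, 0.3]
finger_gap: 0.002
```

Emit:
apply_moves([
  [0,0,0,0],
  [0,0,0,0],
  [0,0,0,0],
  [0,0,0,0],
  [0,0,0,0],
])

```text
time_s: 8.52
position: [0.5784, 0.1282, 0.2231]
ee_rot: [-1.258, 1.177, 1.258]
wrist_force: [-0.2, 0.0, 0.3]
finger_gap: -0.004
```

Emit:
apply_moves([
  [0,0,0,0],
  [0,0,0,0],
  [0,0,0,0],
  [0,0,0,0],
  [0,0,0,0],
])

```text
time_s: 9.15
position: [0.5784, 0.1283, 0.2231]
ee_rot: [-1.258, 1.177, 1.258]
wrist_force: [0.5, -0.0, -0.2]
finger_gap: -0.002
```

```bash
python3 - <<'E'
from h import *
from rig import cams
s=cams.snapshot('side');cv2.imwrite('pics/s4.png',cv2.resize(s[180:280,230:370],None,fx=5,fy=5))
a=cv2.imread('pics/s3r.png');print('maxdiff vs 3 s ago',cv2.absdiff(cv2.GaussianBlur(a,(5,5),0),cv2.GaussianBlur(s,(5,5),0))[205:280,230:370].max())
a=cv2.imread('pics/side0.png')
def lamp(i):
    h=cv2.cvtColor(i,cv2.COLOR_BGR2HSV);m=cv2.inRange(h,(3,140,120),(22,255,255));M=m*0;M[235:252,300:330]=m[235:252,300:330];q=cv2.moments(M,True);return q['m10']/q['m00'],q['m01']/q['m00']
print(lamp(a),lamp(s))
E
python3 rem.py .579 .128 .061
```

```text
maxdiff vs 3 s ago 5
(313.77777777777777, 243.22222222222223) (313.8125, 243.0)
9.2 [0.5785 0.1282 0.2231] [-0.56  0.26 -0.73] zdir deg 93.83 x [ 0. -0. -1.]
tool shift [ 0.1621 -0.0005 -0.0003]
```

View pics/s4.png

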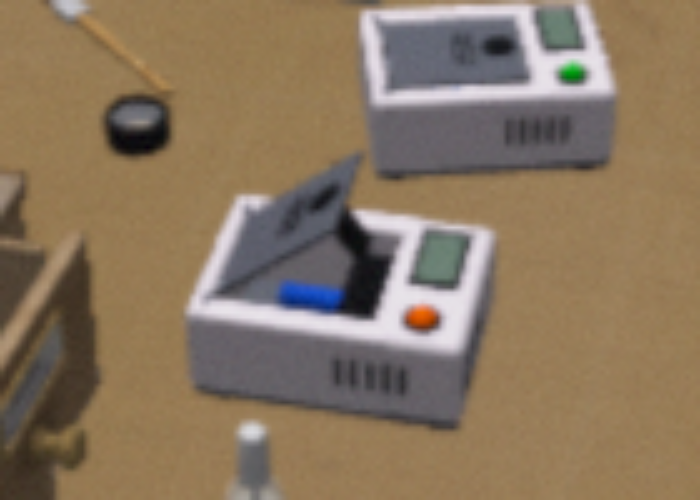

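The picture is unchanged after 3 s. The hatch is still up with its tip at (360,155), and the lamp is within 0.3 px of its starting position.

```bash
python3 -c "
from rig import env
print(env.close_job())"
```

```text
the job is handed in; nothing more can be done
None
```

The amber logger's battery hatch is open. I pressed it once on the dot with the shut fingertips, then backed straight up to about 0.22 m and handed the job in at about 9 s.

- **Press:** the hatch took about 3.6 N early in the press. It reached the end stop about 7 mm down, where the force rose to about 10 N.
- **Staying open:** the hatch sprang up by itself. Two side pictures about 3 s apart, with the robot touching nothing, show it still open with no visible change.
- **Logger position:** the amber lamp is within 0.3 px of where it started in the side view.
- **Surroundings:** the green logger looks shut and unmoved in the side view, and I touched nothing else.

No check failed. The hatch angle and the latch slide can't be read directly, so "open" rests on the pictures and the force readings.

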